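# Shut the parts carrier's gate and drop its latch

### The job

The sliding gate of the small parts carrier stands open. Lift the latch bar by its black grip, slide the gate shut so that the bar passes over the keeper's lip, and let the bar drop fully into the notch so that the gate stays shut by itself; it is sprung and runs back if let go too soon. Be gentle: do not force the bar against the keeper, and leave the parts in the carrier and the spanner in front where they are.

Things in the scene. Friction and masses are not known exactly. Their poses are not given: they have to be found in the camera images.
- carrier: Fixed grey sheet-metal parts carrier; origin on the bench below it; x from its front (gate side) to its back, y along the gate's track, z up. Its 6 mm base spans x -100 to 80 and y -135 to 150 mm; walls rise to 64 mm. The aluminium gate (140 mm long, 67 mm high) runs in a track at x = -70 mm and shuts by sliding to the carrier's -y.
- gate (a joint): Gate travel toward shut, m, 0 open to 0.135. A spring pulls it open (50 N/m, none at 0); the track rubs with 3 N, so beyond about 0.06 it runs back when let go. Unless lifted, the bar strikes the keeper's lip somewhere at 0.058 to 0.091. Latched, the gate reads 0.082 to 0.118, depending on where the keeper's block is screwed.
- latch (a joint): Height of the steel latch bar above its lowest position, m, 0 to 0.026. It slides freely up and down in straps on the gate and falls by its own weight (about 0.3 kg, greased). 0: hanging down, away from the keeper. 0.018: its end is level with the top of the lip, lift it above this to pass. 0.006: it rests on the seat of the notch, fully dropped in.
- latch_grip (a point): Centre of the black grip on the latch bar, 18 x 18 mm and 32 mm high, sides along the carrier's x and y; 98 mm above the bench at latch 0. It moves with the gate: carrier's x = -80 mm, y = 10 mm - gate. Below it the bar is 8 mm (x) by 12 mm (y), its end 14 mm above the bench at latch 0.
- keeper: Steel keeper before the gate; origin under its fixed foot, carrier's x -84.5, y -90, z 6 mm, same axes. Its block sits up to 16 mm off to either side along y (not measured: feel). From +y to -y: 12 mm lip (top 32 mm above bench), 15 mm notch (padded seat 20 mm), 12 mm stop (top 46 mm; the bar cannot pass). A bar touching the stop is over the notch. Over 20 N between bar and keeper is too much.
- sprocket_1: Dark steel sprocket, 70 mm across, 31 mm high, loose in the carrier; origin at the centre of its underside. Leave alone.
- tappet_0: Steel tappet (plain cup), 29 mm across, 22 mm high, loose in the carrier; origin at the centre of its underside. Leave alone.
- tappet_1: A second such tappet, 29 mm across, 22 mm high, nearer the mouth of the carrier. Leave alone.
- spanner_17: Steel combination spanner, 213 mm long, 8 mm thick, loose on the bench in front of the carrier; origin at its middle on the bench. Leave alone.

How it is judged:
By the outcome, as a careful person would: the job done as asked, in the order asked, and still so for the second after the job is handed in, with the robot touching nothing.
It also fails if it takes over 67 s, if anything falls off the work surface, if the arm or the gripper's body presses on something with over 40 N, if the wrist force passes 120 N, or if a joint passes its speed limit or range.

### The arm

A 6-joint arm with a two-finger parallel gripper is mounted at the origin on a cart in front of the work surface, level with it; the furniture and walls round the work are solid. World frame = base frame: x ahead of the robot, y to its left, z up, the work surface at z = 0. Lengths are in m, angles in rad, forces in N, time in s.
With the tool pointing down it reaches from about 0.3 to 1 m from the base axis. Payload 5.1 kg.
Tool frame: the origin (TCP) lies at the very end of the fingers, on their centre line; the grasp point (between the pads) lies 19 mm behind it; z points along the fingers, y is the line along which they close (so a half turn about z gives the same grasp; the last joint's range is limited). The gripper opens to 95 mm and grips with 3 to 60 N. Pads are 20 mm wide; open, the fingers measure 119 mm over their backs; the gripper's body (75 mm by 180 mm) begins 59 mm behind the grasp point.
Start: joints at [-0.083, 0.124, 1.65, -0, 1.367, -0.083], TCP at [0.65, -0, 0.215] pointing down, gripper open.
Joint ranges: [-2.61, 2.61], [-1.02, 2.33], [0.03, 2.71], [-1.35, 4.49], [0.32, 2.68], [-2.91, 2.91]. Speed limits (rad/s): [2.57, 2.57, 3.14, 3.14, 3.14, 3.14].

### API

Orientations are given as a 3x3 rotation matrix whose columns are the frame's x, y, z axes.
In Python, from workcell import get_state, read_camera, sign_off gives the robot as it stands.
- The arm moves only by the tool move_arm, never from a script. Its arguments are lists of equal length, an entry for each row: "claw": the opening, from -1 (shut) to 1 (fully open); "offset": the shift along the world's x, y, z in m, a list of three; "dr": the turn, a rotation vector about the world's x, y, z in rad, a list of three. A call has 1 to 5 rows; each row shifts and turns the commanded pose from where the row before left it; what a row does not reach is not made up. A row lasts 1/12 s, in which the tool goes at most 41.7 mm and 7.16 degrees, less where a joint would pass 70% of its speed; a pose out of reach is approached as far as the arm can. A call is refused whole if a number of a shift passes 0.0417 or a number of a turn 0.125, either way. A call with a gripper value outside its range is refused whole. The fingers move at their own pace and stop on an object; the grip force is fixed at half the most. Time passes only in rows, so rows that do not move let the fingers close. It gives the time, the measured TCP pose, the force, the opening and the grip force at its end, in the units of the state.
- get_state(): the state, without advancing time (a new reading comes with each control period).
- read_camera(name): name is "scene" or "side" or "wrist"; returns a dict with "img" (480x640x3 uint8, red, green, blue), "depth" (480x640 float32, m along the optical axis (not along the pixel's ray), 0 where there is no reading), "vertical_fov" (degrees; the focal length in pixels is half the picture's height over the tangent of half this angle, whatever the lens; pixels are square), "cx", "cy" (the principal point, pixels), "R" (3x3) and "t" (3): a world point X has camera coordinates R X + t; the wrist camera has in their place "hand_eye" (4x4, takes a point from camera to tool coordinates, whose origin is the TCP and whose axes are the flange's). Camera axes: x right, y down, z forward; pixel columns grow to the right and rows downward; lengths in m; the calibration is good to about 2 mm. A picture is of the moment at which its call begins: read the wrist's pose just before it.
- sign_off(): hands the job in; it is judged then, once.
The state is a dict: "t": time; "q": joint angles; "qvel": joint speeds; "joint_torque": joint torques, N m; "tool_pos": TCP position; "eef_rot": TCP orientation; "ft_force": force on the tool from outside, world axes, zero at the start; "ft_torque": the same for the moment, N m; "gripper_width": finger opening in m; "grasp_force": force on a finger pad.
Only numpy, scipy, OpenCV 4.12 (cv2) and the standard library are available. Lean on these libraries where they do the work, as an engineer would, in place of code of your own. Each camera call takes 0.05 s, during which the arm holds its last target. There are 200 camera calls.

## Working session

There is one attempt and no reset: what is moved stays moved. The work goes in short steps, Python scripts to look and compute and a tool call to move; the robot and the scene stay as the last step left them, time stands still between calls to the robot, and variables do not carry over. Pictures are saved under pics/ and viewed, at most 10 in all, crops included, and the job is handed in when it is done.

Besides the shell and the picture viewer there is one more tool, called after "Call:" as a command line: name --argument value ..., lists and objects as JSON in quotes. move_arm: Moves the arm, as the interface text tells. Its arguments: {"type":"object","properties":{"claw":{"type":"array"},"offset":{"type":"array"},"dr":{"type":"array"}},"required":["claw","offset","dr"]}

```bash
mkdir -p pics
cat > h.py <<'E'
import numpy as np, cv2
from workcell import get_state, read_camera, sign_off
def cloud(c):
    f=240/np.tan(np.radians(c["vertical_fov"])/2)
    v,u=np.mgrid[:480,:640]; d=c["depth"]
    P=np.stack([(u-c["cx"])/f*d,(v-c["cy"])/f*d,d],-1)
    if "R" in c: W=(P-c["t"])@np.array(c["R"])
    else:
        s=c["s"]; H=np.array(c["hand_eye"]); W=(P@H[:3,:3].T+H[:3,3])@np.array(s["eef_rot"]).T+s["tool_pos"]
    W[d==0]=np.nan
    return W
def cam(n):
    s=get_state(); c=read_camera(n); c["s"]=s; return c
E
python3 - <<'E'
from h import *
for n in("scene","side"):
    c=cam(n); cv2.imwrite(f"pics/{n}0.png",c["img"][:,:,::-1]); np.save(n+"0.npy",cloud(c)); np.save(n+"i.npy",c["img"])
s=get_state(); print(s["t"],s["tool_pos"],np.round(s["eef_rot"],3),s["gripper_width"])
E
```

```text
0.1 [6.49427691e-01 1.12799778e-05 2.13503893e-01] [[ 0.     1.    -0.002]
 [ 1.    -0.     0.   ]
 [ 0.    -0.002 -1.   ]] 0.09509049031285444
```

View pics/scene0.png

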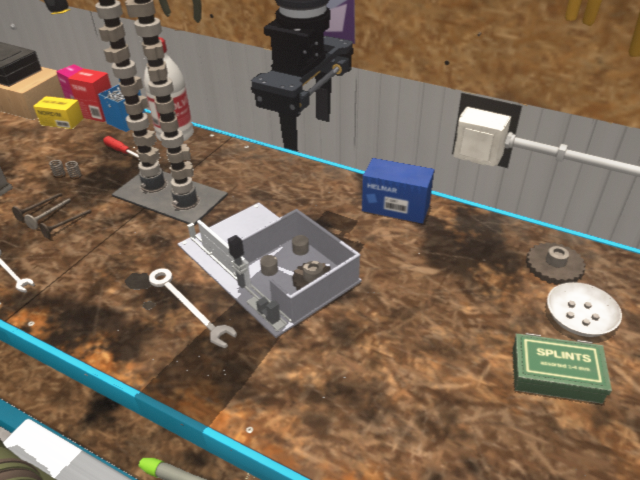

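View pics/side0.png

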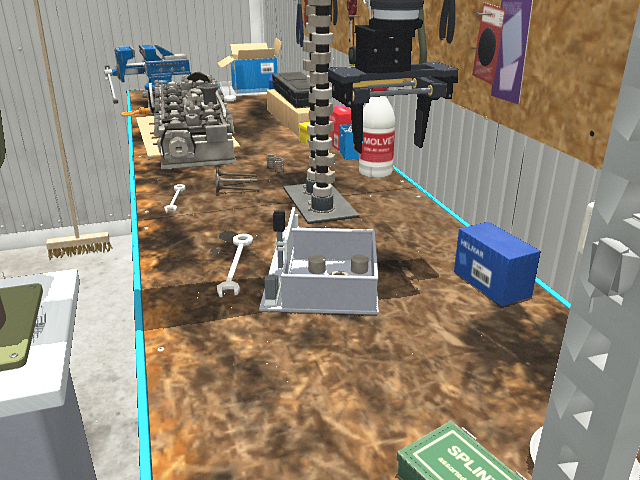

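The scene view shows the carrier around (270,270), the black grip at (236,247), the keeper at (265,305) and the spanner at (195,310). In the side view the grip is at (279,221).

Run:
```python
from h import *
W=np.load("scene0.npy"); S=np.load("side0.npy"); I=np.load("scenei.npy"); J=np.load("sidei.npy")
for n,A,B,r in(("scene",W,I,(232,258,225,248)),("side",S,J,(208,234,270,288))):
    a,b,c,d=r; P=A[a:b,c:d].reshape(-1,3); g=B[a:b,c:d].reshape(-1,3).max(1)<60
    Q=P[g&(P[:,2]>.07)&(P[:,2]<.14)]; print(n,len(Q),np.round(np.percentile(Q,[2,50,98],axis=0),4).tolist())
# wall tops
for n,A in(("scene",W),("side",S)):
    for lo,hi in((.060,.068),):
        roi=np.zeros(A.shape[:2],bool)
        if n=="scene": roi[205:330,240:362]=1
        else: roi[225:315,275:382]=1
        m=roi&(A[...,2]>lo)&(A[...,2]<hi)
        P=A[m]; r=cv2.minAreaRect(P[:,:2].astype(np.float32)*1000); print(n,m.sum(),r,cv2.boxPoints(r).tolist())
# named pixels
for u,v in((262,208),(183,245),(278,328),(358,285),(297,214),(357,256),(275,297),(232,345),(160,275)):
    print((u,v),np.round(np.nanmedian(W[v-1:v+2,u-1:u+2].reshape(-1,3),0),4))
```

```text
scene 218 [[0.4681, 0.0236, 0.0857], [0.4728, 0.0283, 0.1022], [0.4826, 0.0393, 0.1151]]
side 227 [[0.4696, 0.0223, 0.0842], [0.4782, 0.0267, 0.1018], [0.4884, 0.0332, 0.1151]]
scene 872 ((539.4847412109375, -23.647354125976562), (162.9645538330078, 161.400634765625), 70.08551025390625) [[435.8558654785156, -72.76922607421875], [587.6051025390625, -127.74508666992188], [643.1136474609375, 25.474517822265625], [491.3643798828125, 80.45037841796875]]
side 993 ((541.5184326171875, -16.79161834716797), (177.3352813720703, 163.071533203125), 69.46575927734375) [[434.0615234375, -71.22549438476562], [586.77197265625, -128.42562866210938], [648.975341796875, 37.64225769042969], [496.264892578125, 94.84239196777344]]
(262, 208) [0.674  0.1224 0.0056]
(183, 245) [0.5213 0.1893 0.0061]
(278, 328) [ 0.4329 -0.0634  0.0098]
(358, 285) [ 5.79e-01 -1.27e-01  3.00e-04]
(297, 214) [0.6353 0.0206 0.0563]
(357, 256) [ 0.5802 -0.1235  0.0625]
(275, 297) [ 0.4689 -0.0375  0.0317]
(232, 345) [ 3.79e-01 -1.44e-02  1.00e-04]
(160, 275) [0.446  0.1789 0.0014]
```

Run:
```python
import cv2
a=cv2.imread("pics/scene0.png")[190:350,150:370]; b=cv2.imread("pics/side0.png")[195:325,200:390]
cv2.imwrite("pics/c1.png",cv2.resize(a,None,fx=3.6,fy=3.6,interpolation=cv2.INTER_CUBIC))
```

```text
(no output)
```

View pics/c1.png

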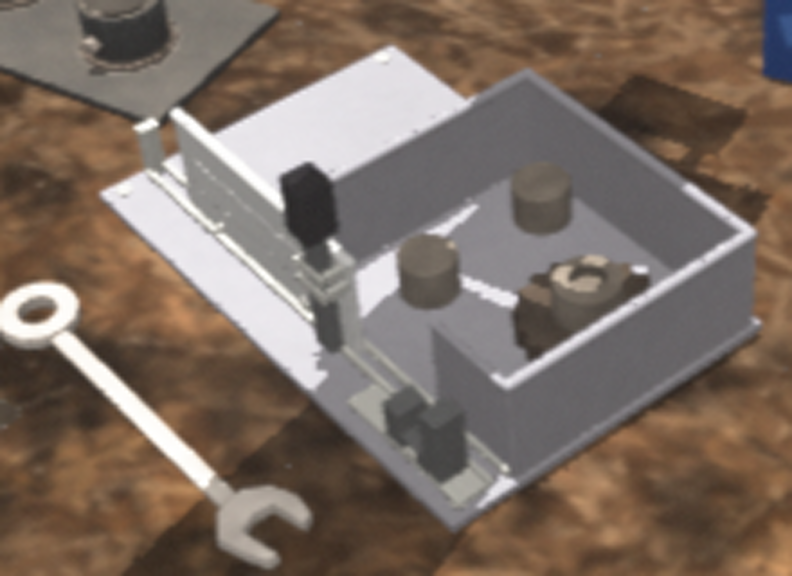

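The crop shows the base corners at crop (393,47), (102,193), (458,527) and (758,325). The grip is at (310,200) and the keeper block at (400-465, 390-475), with its stop nearer the front corner. I'll cast these corner rays onto known heights.

Run:
```python
from h import *
c=cam("scene"); f=240/np.tan(np.radians(c["vertical_fov"])/2); R=np.array(c["R"]); t=np.array(c["t"])
o=-R.T@t; print("cam",o)
def ray(u,v,z):
    d=R.T@np.array([(u-c["cx"])/f,(v-c["cy"])/f,1]); return o+d*(z-o[2])/d[2]
def cp(x,y,z): return ray(x/3.6+150-.5,y/3.6+190-.5,z)[:2]
M=np.array([[80,150],[-100,150],[-100,-135],[80,-135]])/1e3
Wd=np.array([cp(393,47,.006),cp(102,193,.006),cp(458,527,.006),cp(758,325,.006)])
mc,wc=M.mean(0),Wd.mean(0); A=(M-mc).T@(Wd-wc); yaw=np.arctan2(A[0,1]-A[1,0],A[0,0]+A[1,1])
r=np.array([[np.cos(yaw),-np.sin(yaw)],[np.sin(yaw),np.cos(yaw)]]); org=wc-r@mc
print("yaw",np.degrees(yaw),"org",org,"res mm",np.round(((Wd-org)@r-M)*1000,1).tolist())
for n in("scene","side"):
    P=np.load(n+"0.npy"); I=np.load(n+"i.npy").max(2)
    L=P.copy(); L[...,:2]=(P[...,:2]-org)@r; L*=1000
    def st(name,m): print(n,name,m.sum(),np.round(np.percentile(L[m],[2,50,98],axis=0),1).tolist())
    box=lambda a,b,c_,d,e,g:(L[...,0]>a)&(L[...,0]<b)&(L[...,1]>c_)&(L[...,1]<d)&(L[...,2]>e)&(L[...,2]<g)
    st("grip",box(-110,-50,-140,50,84,118)&(I<60)); st("griptop",box(-110,-50,-140,50,112.5,118))
    st("stop",box(-110,-70,-135,-60,38,50)); st("keep",box(-110,-72,-135,-60,24,50))
    st("walls",box(-60,100,-150,100,61,68))
```

```text
cam [-0.04229562 -0.40956018  0.68901766]
yaw -20.46432551820788 org [0.56046593 0.0250756 ] res mm [[-1.1, -1.2], [1.4, 0.2], [2.1, -0.7], [-2.5, 1.7]]
scene grip 218 [[-89.0, -30.1, 85.7], [-83.4, -27.6, 102.2], [-73.9, -16.9, 115.1]]
scene griptop 74 [[-87.2, -29.2, 112.5], [-80.1, -20.3, 113.9], [-71.9, -13.3, 115.9]]
scene stop 101 [[-92.0, -118.7, 39.7], [-85.0, -113.5, 45.2], [-77.4, -105.8, 47.8]]
scene keep 281 [[-92.2, -118.2, 24.6], [-86.0, -110.8, 33.3], [-76.5, -79.7, 47.4]]
scene walls 684 [[-52.6, -133.4, 61.2], [42.2, -78.4, 63.4], [76.5, 26.6, 66.2]]
side grip 223 [[-86.9, -30.7, 85.9], [-77.5, -27.5, 101.9], [-69.6, -19.1, 115.1]]
side griptop 56 [[-86.4, -30.1, 112.7], [-78.2, -22.7, 114.2], [-70.4, -12.6, 115.6]]
side stop 92 [[-90.8, -118.2, 39.4], [-82.6, -115.1, 45.3], [-74.9, -106.2, 47.8]]
side keep 205 [[-90.2, -118.7, 24.6], [-81.7, -115.2, 37.2], [-74.9, -80.8, 47.7]]
side walls 726 [[-56.9, -133.8, 61.2], [28.0, -101.8, 63.7], [77.7, 27.1, 65.9]]
```

Carrier yaw is about -20.5° with origin (0.5605, 0.0251), and the sizes agree. The grip is at carrier (-79.5, -21.5), so the gate starts at about 0.031. The block spans roughly y -79.5 to -118.5, so I expect it to latch at a gate reading of about 0.109. Next I move above the grip with the fingers closing along the carrier's y.

Call:
move_arm --claw '[1, 1, 1, 1, 1]' --offset '[[-0.017, 0.003, 0], [-0.017, 0.003, 0], [-0.017, 0.003, 0], [-0.017, 0.003, 0], [-0.017, 0.003, 0]]' --dr '[[0, 0, 0.121], [0, 0, 0.121], [0, 0, 0.121], [0, 0, 0.121], [0, 0, 0.121]]'

```text
t: 0.57
tool_pos: [0.5639, 0.0151, 0.2141]
eef_rot: [[-0.574, 0.819, -0.001], [0.819, 0.574, 0.0], [0.001, -0.001, -1.0]]
ft_force: [-0.3, 0.9, 0.4]
gripper_width: 0.0951
grasp_force: 0.0
```

Call:
move_arm --claw '[1, 1, 1, 1, 1]' --offset '[[-0.017, 0.003, 0], [-0.017, 0.003, 0], [-0.017, 0.003, -0.01], [-0.017, 0.003, -0.01], [-0.017, 0.003, -0.01]]' --dr '[[0, 0, 0.121], [0, 0, 0.121], [0, 0, 0.121], [0, 0, 0.121], [0, 0, 0.121]]'

```text
t: 0.98
tool_pos: [0.479, 0.0301, 0.1841]
eef_rot: [[-0.938, 0.347, -0.0], [0.347, 0.938, 0.0], [0.0, 0.0, -1.0]]
ft_force: [0.3, -0.4, -0.2]
gripper_width: 0.0952
grasp_force: 0.0
```

Call:
move_arm --claw '[0.3, 0.3, 0.3, 0.3]' --offset '[[0, 0, 0], [0, 0, 0], [0, 0, 0], [0, 0, 0]]' --dr '[[0, 0, 0], [0, 0, 0], [0, 0, 0], [0, 0, 0]]'

```text
t: 1.32
tool_pos: [0.4812, 0.0298, 0.1857]
eef_rot: [[-0.935, 0.355, 0.002], [0.355, 0.935, -0.0], [-0.002, 0.001, -1.0]]
ft_force: [0.7, 0.5, 0.4]
gripper_width: 0.074
grasp_force: 0.0
```

Run:
```python
from h import *
s=get_state(); print(np.round(s["tool_pos"],4),np.round(s["eef_rot"],3).tolist(),s["ft_force"],s["gripper_width"],np.round(s["q"],2))
c=cam("wrist"); cv2.imwrite("pics/w1.png",c["img"][:,:,::-1]); W=cloud(c)
yaw=np.radians(-20.46); r=np.array([[np.cos(yaw),-np.sin(yaw)],[np.sin(yaw),np.cos(yaw)]])
L=W.copy(); L[...,:2]=(W[...,:2]-[.5605,.0251])@r; L*=1000
I=c["img"].max(2)
m=(np.abs(L[...,0]+80)<30)&(np.abs(L[...,1]+22)<25)&(L[...,2]>108)&(L[...,2]<120)
print(m.sum(),np.round(np.percentile(L[m],[2,50,98],axis=0),1).tolist() if m.any() else "")
```

```text
[0.4812 0.0298 0.1857] [[-0.935, 0.355, 0.002], [0.355, 0.935, -0.0], [-0.002, 0.001, -1.0]] [0.71297449 0.54836949 0.36476137] 0.07395769405480958 [-0.05 -0.24  2.05 -0.    1.33 -1.26]
777 [[-87.6, -29.7, 109.1], [-79.8, -21.5, 113.9], [-70.5, -12.7, 115.4]]
```

View pics/w1.png

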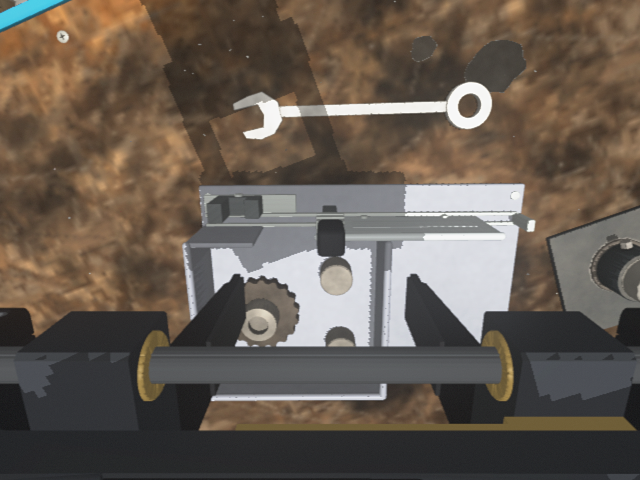

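The wrist view confirms the grip at pixel (330,237), carrier (-79.5,-21.5), with the keeper at (235,207). I'll lower onto it now.

Call:
move_arm --claw '[0.3, 0.3, 0.3, 0.3, 0.3]' --offset '[[-0.003, 0.003, -0.02], [0, 0, -0.02], [0, 0, -0.02], [0, 0, -0.02], [0, 0, -0.018]]' --dr '[[0, 0, 0], [0, 0, 0], [0, 0, 0], [0, 0, 0], [0, 0, 0]]'

```text
t: 1.78
tool_pos: [0.4777, 0.0328, 0.086]
eef_rot: [[-0.935, 0.354, 0.0], [0.354, 0.935, -0.0], [-0.0, 0.0, -1.0]]
ft_force: [1.0, -0.4, 0.3]
gripper_width: 0.0618
grasp_force: 0.0
```

Call:
move_arm --claw '[0, -0.2, -0.4, -0.5, -0.6]' --offset '[[0, 0, 0], [0, 0, 0], [0, 0, 0], [0, 0, 0], [0, 0, 0]]' --dr '[[0, 0, 0], [0, 0, 0], [0, 0, 0], [0, 0, 0], [0, 0, 0]]'

```text
t: 2.2
tool_pos: [0.4783, 0.0329, 0.0884]
eef_rot: [[-0.936, 0.353, 0.003], [0.353, 0.936, -0.0], [-0.003, 0.001, -1.0]]
ft_force: [-0.4, 0.3, 0.1]
gripper_width: 0.0337
grasp_force: 0.0
```

Call:
move_arm --claw '[-0.7, -0.8, -1, -1, -1]' --offset '[[0, 0, 0], [0, 0, 0], [0, 0, 0], [0, 0, 0], [0, 0, 0]]' --dr '[[0, 0, 0], [0, 0, 0], [0, 0, 0], [0, 0, 0], [0, 0, 0]]'

```text
t: 2.62
tool_pos: [0.4778, 0.0335, 0.0875]
eef_rot: [[-0.936, 0.353, 0.002], [0.353, 0.936, 0.001], [-0.002, 0.002, -1.0]]
ft_force: [1.2, 4.1, 2.9]
gripper_width: 0.0174
grasp_force: 30.0
```

The grip is held. Next I lift 22 mm, short of the 26 mm end stop and clear of the 18 mm lip.

Call:
move_arm --claw '[-1, -1, -1, -1, -1]' --offset '[[0, 0, 0.006], [0, 0, 0.006], [0, 0, 0.006], [0, 0, 0.0045], [0, 0, 0]]' --dr '[[0, 0, 0], [0, 0, 0], [0, 0, 0], [0, 0, 0], [0, 0, 0]]'

```text
t: 3.03
tool_pos: [0.4776, 0.0331, 0.1094]
eef_rot: [[-0.936, 0.353, 0.002], [0.353, 0.936, 0.0], [-0.002, 0.001, -1.0]]
ft_force: [4.6, 2.8, -3.4]
gripper_width: 0.018
grasp_force: 30.0
```

Run:
```python
from h import *
yaw=np.radians(-20.46); r=np.array([[np.cos(yaw),-np.sin(yaw)],[np.sin(yaw),np.cos(yaw)]])
s=get_state(); print(np.round(s["tool_pos"],4),s["ft_force"],s["gripper_width"],s["grasp_force"])
for n in("scene","side"):
    c=cam(n); L=cloud(c); L[...,:2]=(L[...,:2]-[.5605,.0251])@r; L*=1000; I=c["img"].max(2)
    cv2.imwrite(f"pics/{n}2.png",cv2.resize(c["img"][190:350,150:370,::-1] if n=="scene" else c["img"][150:320,200:390,::-1],None,fx=3.5,fy=3.5))
    # bar below the strap: x about -80, in front of gate, low z
    m=(L[...,0]>-92)&(L[...,0]<-74)&(abs(L[...,1]+22)<12)&(L[...,2]>12)&(L[...,2]<60)&(I<110)
    if m.any(): print(n,m.sum(),np.round(np.percentile(L[m],[2,50,98],axis=0),1).tolist())
```

```text
[0.4776 0.0331 0.1094] [ 4.62083363  2.767775   -3.38161644] 0.01800667536398374 29.993247985839844
scene 27 [[-84.1, -32.2, 36.4], [-82.9, -26.7, 41.2], [-78.7, -17.1, 50.1]]
side 36 [[-82.3, -30.2, 38.0], [-77.7, -26.5, 43.0], [-74.6, -21.0, 57.7]]
```

View pics/scene2.png

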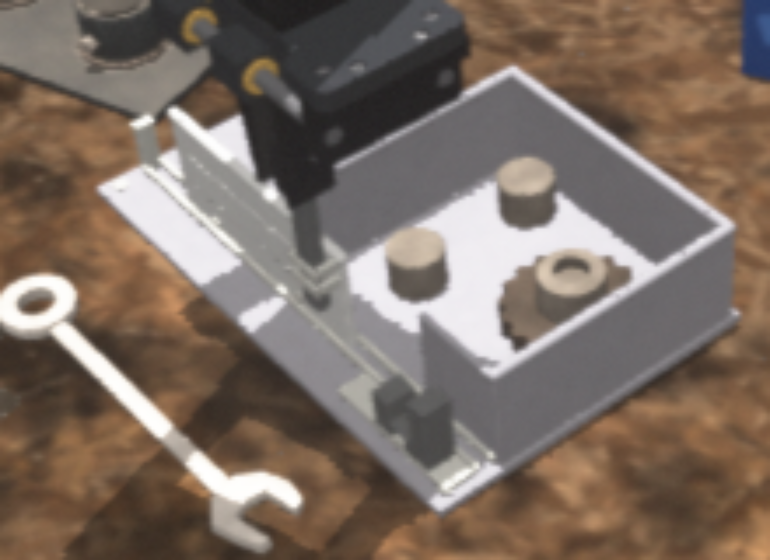

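The bar end is now at about 36 mm, above the 32 mm lip. I'll slide along carrier -y in 4 mm rows and watch the force.

Call:
move_arm --claw '[-1, -1, -1, -1, -1]' --offset '[[-0.0004, -0.00375, 0], [-0.0014, -0.00375, 0], [-0.0014, -0.00375, 0], [-0.0014, -0.00375, 0], [-0.0014, -0.00375, 0]]' --dr '[[0, 0, 0], [0, 0, 0], [0, 0, 0], [0, 0, 0], [0, 0, 0]]'

```text
t: 3.55
tool_pos: [0.4707, 0.0147, 0.1081]
eef_rot: [[-0.936, 0.353, -0.0], [0.353, 0.936, 0.001], [0.001, 0.001, -1.0]]
ft_force: [3.7, 5.2, -3.4]
gripper_width: 0.0176
grasp_force: 30.0
```

Call:
move_arm --claw '[-1, -1, -1, -1, -1]' --offset '[[-0.0014, -0.00375, 0], [-0.0014, -0.00375, 0], [-0.0014, -0.00375, 0], [-0.0014, -0.00375, 0], [-0.0014, -0.00375, 0]]' --dr '[[0, 0, 0], [0, 0, 0], [0, 0, 0], [0, 0, 0], [0, 0, 0]]'

```text
t: 3.97
tool_pos: [0.4638, -0.0039, 0.1082]
eef_rot: [[-0.936, 0.353, 0.0], [0.353, 0.936, 0.002], [0.0, 0.002, -1.0]]
ft_force: [3.9, 5.8, -3.7]
gripper_width: 0.0181
grasp_force: 30.0
```

Side load is small. I'll raise 1.5 mm for margin and carry on over the lip.

Call:
move_arm --claw '[-1, -1, -1, -1, -1]' --offset '[[0, 0, 0.0015], [-0.0014, -0.00375, 0], [-0.0014, -0.00375, 0], [-0.0014, -0.00375, 0], [-0.0014, -0.00375, 0]]' --dr '[[0, 0, 0], [0, 0, 0], [0, 0, 0], [0, 0, 0], [0, 0, 0]]'

```text
t: 4.38
tool_pos: [0.4583, -0.0186, 0.1097]
eef_rot: [[-0.936, 0.353, 0.001], [0.353, 0.936, 0.002], [0.0, 0.002, -1.0]]
ft_force: [4.8, 6.2, -4.3]
gripper_width: 0.0177
grasp_force: 30.0
```

Call:
move_arm --claw '[-1, -1, -1, -1, -1]' --offset '[[-0.0014, -0.00375, 0], [-0.0014, -0.00375, 0], [-0.0014, -0.00375, 0], [-0.0007, -0.0019, 0], [-0.0007, -0.0019, 0]]' --dr '[[0, 0, 0], [0, 0, 0], [0, 0, 0], [0, 0, 0], [0, 0, 0]]'

```text
t: 4.8
tool_pos: [0.4528, -0.0335, 0.1097]
eef_rot: [[-0.936, 0.353, 0.001], [0.353, 0.936, 0.003], [0.0, 0.003, -1.0]]
ft_force: [5.0, 6.3, -3.2]
gripper_width: 0.0178
grasp_force: 30.0
```

```bash
cat > st.py <<'E'
from h import *
yaw=np.radians(-20.46); r=np.array([[np.cos(yaw),-np.sin(yaw)],[np.sin(yaw),np.cos(yaw)]])
s=get_state(); p=s["tool_pos"]; print("t",s["t"],"carrier mm",np.round((p[:2]-np.array([.5605,.0251]))@r*1000,1),p[2],"F carrier",np.round(np.array(s["ft_force"])[:2]@r,1),s["ft_force"][2],s["ft_torque"])
E
python3 st.py
```

```text
t 4.8 carrier mm [-80.4 -92.6] 0.10973321489207347 F carrier [2.5 7.6] -3.1786953962265585 [ 1.11689996 -1.02845147  0.14269209]
```

Now I feel for the stop in 1 mm rows.

Call:
move_arm --claw '[-1, -1, -1, -1, -1]' --offset '[[-0.00035, -0.00094, 0], [-0.00035, -0.00094, 0], [-0.00035, -0.00094, 0], [-0.00035, -0.00094, 0], [-0.00035, -0.00094, 0]]' --dr '[[0, 0, 0], [0, 0, 0], [0, 0, 0], [0, 0, 0], [0, 0, 0]]'

```text
t: 5.22
tool_pos: [0.4511, -0.038, 0.1097]
eef_rot: [[-0.936, 0.353, 0.001], [0.353, 0.936, 0.003], [0.0, 0.003, -1.0]]
ft_force: [4.9, 7.3, -3.7]
gripper_width: 0.0175
grasp_force: 30.0
```

Call:
move_arm --claw '[-1, -1]' --offset '[[-0.00035, -0.00094, 0], [0, 0, 0]]' --dr '[[0, 0, 0], [0, 0, 0]]'

```text
t: 5.38
tool_pos: [0.4507, -0.0391, 0.1097]
eef_rot: [[-0.936, 0.353, 0.001], [0.353, 0.936, 0.003], [0.0, 0.003, -1.0]]
ft_force: [5.3, 6.5, -3.7]
gripper_width: 0.0179
grasp_force: 30.0
```

```bash
python3 st.py
```

```text
t 5.3833 carrier mm [-80.4 -98.5] 0.10970655717099007 F carrier [2.7 7.9] -3.6550382081605175 [ 1.05052179 -1.04566108  0.10337885]
```

Call:
move_arm --claw '[-1, -1]' --offset '[[-0.00035, -0.00094, 0], [0, 0, 0]]' --dr '[[0, 0, 0], [0, 0, 0]]'

```text
t: 5.55
tool_pos: [0.4506, -0.0394, 0.1097]
eef_rot: [[-0.935, 0.353, 0.001], [0.353, 0.935, 0.004], [0.0, 0.004, -1.0]]
ft_force: [6.3, 8.7, -3.5]
gripper_width: 0.0175
grasp_force: 30.0
```

Call:
move_arm --claw '[-1, -1]' --offset '[[-0.00035, -0.00094, 0], [0, 0, 0]]' --dr '[[0, 0, 0], [0, 0, 0]]'

```text
t: 5.72
tool_pos: [0.4506, -0.0395, 0.1097]
eef_rot: [[-0.935, 0.353, 0.002], [0.353, 0.935, 0.006], [0.0, 0.007, -1.0]]
ft_force: [8.2, 12.5, -3.4]
gripper_width: 0.0177
grasp_force: 30.0
```

```bash
python3 st.py
```

```text
t 5.7167 carrier mm [-80.4 -98.9] 0.10974774326968123 F carrier [ 3.3 14.6] -3.4184977228892297 [ 1.86358825 -1.34094586  0.16276764]
```

I've touched the stop, with about 7 N added, at tool y = -98.9. Next I back off about 1.5 mm to centre the bar over the notch.

Call:
move_arm --claw '[-1, -1, -1, -1]' --offset '[[0.00035, 0.00094, 0], [0.00035, 0.00094, 0], [0.0003, 0.0007, 0], [0, 0, 0]]' --dr '[[0, 0, 0], [0, 0, 0], [0, 0, 0], [0, 0, 0]]'

```text
t: 6.05
tool_pos: [0.4507, -0.0392, 0.1098]
eef_rot: [[-0.936, 0.353, -0.001], [0.353, 0.936, 0.001], [0.001, 0.0, -1.0]]
ft_force: [4.1, 2.6, -3.5]
gripper_width: 0.0181
grasp_force: 30.0
```

```bash
python3 st.py
```

```text
t 6.05 carrier mm [-80.4 -98.6] 0.10975365523003636 F carrier [2.9 3.8] -3.4900124782127877 [ 0.60659635 -0.94654775  0.15034344]
```

Call:
move_arm --claw '[-1, -1, -1]' --offset '[[0.00025, 0.0007, 0], [0.00025, 0.0007, 0], [0, 0, 0]]' --dr '[[0, 0, 0], [0, 0, 0], [0, 0, 0]]'

```text
t: 6.3
tool_pos: [0.4511, -0.0381, 0.1102]
eef_rot: [[-0.936, 0.353, -0.001], [0.353, 0.936, 0.0], [0.001, -0.0, -1.0]]
ft_force: [3.0, 2.4, -4.1]
gripper_width: 0.0179
grasp_force: 30.0
```

```bash
python3 st.py
```

```text
t 6.3 carrier mm [-80.4 -97.4] 0.1102400687162885 F carrier [2.  3.3] -4.12880661618686 [ 0.57534599 -0.66653382  0.13112918]
```

The bar is centred. I'll lower it in small steps.

Call:
move_arm --claw '[-1, -1, -1, -1, -1]' --offset '[[0, 0, -0.0015], [0, 0, -0.0015], [0, 0, -0.0015], [0, 0, -0.0015], [0, 0, -0.001]]' --dr '[[0, 0, 0], [0, 0, 0], [0, 0, 0], [0, 0, 0], [0, 0, 0]]'

```text
t: 6.72
tool_pos: [0.4511, -0.0381, 0.1032]
eef_rot: [[-0.936, 0.353, -0.001], [0.353, 0.936, 0.0], [0.001, -0.0, -1.0]]
ft_force: [0.1, 2.3, -3.3]
gripper_width: 0.0176
grasp_force: 30.0
```

```bash
python3 st.py
```

```text
t 6.7167 carrier mm [-80.4 -97.4] 0.10321915087298746 F carrier [-0.7  2.2] -3.321749765978536 [ 0.5691348  -0.51804477  0.10720368]
```

It is below the lip's top with no contact, so I continue down.

Call:
move_arm --claw '[-1, -1, -1, -1, -1]' --offset '[[0, 0, -0.0018], [0, 0, -0.0018], [0, 0, -0.0018], [0, 0, -0.0018], [0, 0, 0]]' --dr '[[0, 0, 0], [0, 0, 0], [0, 0, 0], [0, 0, 0], [0, 0, 0]]'

```text
t: 7.13
tool_pos: [0.4512, -0.0381, 0.0959]
eef_rot: [[-0.936, 0.353, -0.001], [0.353, 0.936, 0.0], [0.001, -0.0, -1.0]]
ft_force: [0.4, 2.4, -3.4]
gripper_width: 0.018
grasp_force: 30.0
```

```bash
python3 st.py
```

```text
t 7.1333 carrier mm [-80.4 -97.4] 0.09585882972767103 F carrier [-0.5  2.4] -3.3768850737086646 [ 0.63192218 -0.40906498  0.16195851]
```

Call:
move_arm --claw '[-1, -1, -1, -1]' --offset '[[0, 0, -0.0012], [0, 0, -0.001], [0, 0, -0.0005], [0, 0, 0]]' --dr '[[0, 0, 0], [0, 0, 0], [0, 0, 0], [0, 0, 0]]'

```text
t: 7.47
tool_pos: [0.4512, -0.038, 0.0936]
eef_rot: [[-0.936, 0.353, -0.001], [0.353, 0.936, 0.0], [0.001, -0.0, -1.0]]
ft_force: [-0.4, 3.7, -3.5]
gripper_width: 0.0178
grasp_force: 30.0
```

```bash
python3 st.py
```

```text
t 7.4667 carrier mm [-80.3 -97.3] 0.09359423646812691 F carrier [-1.7  3.3] -3.5314468581878686 [ 0.66561514 -0.13442297  0.14475288]
```

The bar is about at the seat, with its weight still carried. I'll let go gradually.

Call:
move_arm --claw '[-0.5, -0.4, -0.3, -0.2, -0.1]' --offset '[[0, 0, 0], [0, 0, 0], [0, 0, 0], [0, 0, 0], [0, 0, 0]]' --dr '[[0, 0, 0], [0, 0, 0], [0, 0, 0], [0, 0, 0], [0, 0, 0]]'

```text
t: 7.88
tool_pos: [0.452, -0.0385, 0.0944]
eef_rot: [[-0.936, 0.353, 0.001], [0.353, 0.936, -0.001], [-0.001, -0.0, -1.0]]
ft_force: [0.9, 0.4, 0.1]
gripper_width: 0.0397
grasp_force: 0.0
```

Call:
move_arm --claw '[0, 0.1, 0.2, 0.2, 0.2]' --offset '[[0, 0, 0], [0, 0, 0], [0, 0, 0.01], [0, 0, 0.02], [0, 0, 0.03]]' --dr '[[0, 0, 0], [0, 0, 0], [0, 0, 0], [0, 0, 0], [0, 0, 0]]'

```text
t: 8.3
tool_pos: [0.4494, -0.0377, 0.1522]
eef_rot: [[-0.936, 0.353, -0.006], [0.353, 0.936, 0.001], [0.006, -0.001, -1.0]]
ft_force: [-0.0, 0.0, -0.9]
gripper_width: 0.0569
grasp_force: 0.0
```

Call:
move_arm --claw '[0.2, 0.2, 0.2, 0.2, 0.2]' --offset '[[0, 0, 0.03], [0, 0, 0.03], [0, 0, 0], [0, 0, 0], [0, 0, 0]]' --dr '[[0, 0, 0], [0, 0, 0], [0, 0, 0], [0, 0, 0], [0, 0, 0]]'

```text
t: 8.72
tool_pos: [0.4513, -0.0381, 0.2138]
eef_rot: [[-0.936, 0.353, 0.0], [0.353, 0.936, -0.0], [-0.0, -0.0, -1.0]]
ft_force: [-0.8, 0.4, 0.3]
gripper_width: 0.0571
grasp_force: 0.0
```

```bash
python3 st.py
python3 - <<'E'
from st import *
for n in("scene","side"):
    c=cam(n); L=cloud(c); L[...,:2]=(L[...,:2]-[.5605,.0251])@r; L*=1000; I=c["img"].max(2)
    if n=="scene": cv2.imwrite("pics/scene3.png",cv2.resize(c["img"][190:350,150:370,::-1],None,fx=3.5,fy=3.5))
    m=(abs(L[...,0]+80)<20)&(abs(L[...,1]+95)<40)&(L[...,2]>84)&(L[...,2]<128)
    print(n,m.sum(),np.round(np.percentile(L[m],[2,50,98],axis=0),1).tolist())
E
```

```text
t 8.7167 carrier mm [-80.2 -97.4] 0.21378914947486488 F carrier [-0.9  0.1] 0.283176423722322 [ 0.03186395 -0.08424038  0.02486078]
t 8.7167 carrier mm [-80.2 -97.4] 0.21378914947486488 F carrier [-0.9  0.1] 0.283176423722322 [ 0.03186395 -0.08424038  0.02486078]
scene 326 [[-88.8, -106.2, 89.8], [-82.6, -102.3, 110.4], [-71.6, -89.0, 121.1]]
side 309 [[-86.8, -106.3, 86.1], [-77.8, -103.3, 108.1], [-69.5, -89.8, 121.2]]
```

View pics/scene3.png

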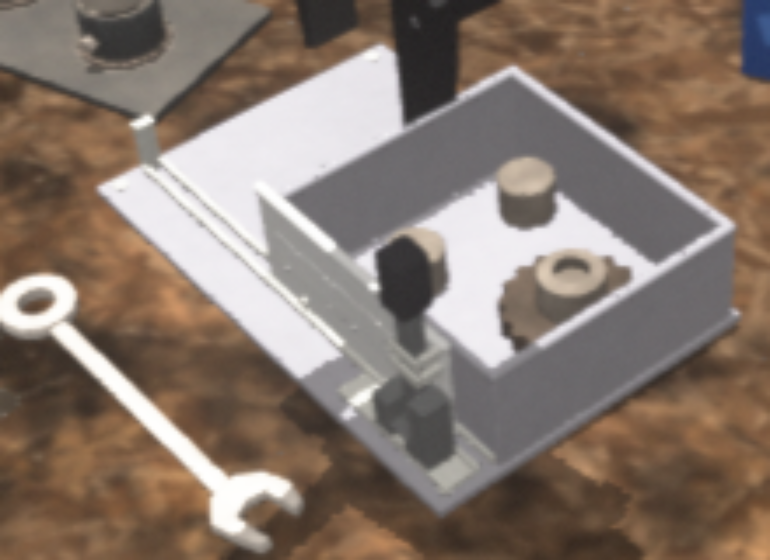

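The gate is shut and the grip top stands 6 mm higher than at latch 0, so the bar is on the seat. It has stayed there with the gripper clear, and the parts and spanner look unmoved.

```bash
python3 -c "from workcell import sign_off; print(sign_off())"
```

```text
the job is handed in; nothing more can be done
None
```

The gate is shut and holding by itself with the latch bar fully down in the keeper's notch; the parts and the spanner look unmoved, and the job is handed in at about 9 s of the 67 s allowed.

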